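# Close and bolt down the vacuum chamber

### The job

Close the lid of the vacuum drying chamber, then screw its four red captive bolt knobs clockwise, each right to its end stop. Tighten crosswise: after the first bolt is home, take the one diagonally opposite it before the other two. Leave the bottle, jar, beaker and stand around it standing where they are.

Things in the scene. Friction and masses are not known exactly. Their poses are not given: they have to be found in the camera images.
- chamber: grey box-shaped vacuum chamber bolted to the bench, 190 (x, front to back) x 240 (y, wide) x 100 mm high, origin under its centre; own -x is its front (towards the robot), +z up. Above it sits the lid.
- lid (a joint): angle of the hinged aluminium lid, rad: 0 = shut flat, grows as it opens, limit 1.2. Plate 190 x 240 mm, when shut its top face is 15 mm above the hinge line. Stiff hinge, stays where left; pressing the front tab down (about 10 N) shuts it. A round gauge (48 mm diameter, top 51 mm above the hinge line) stands on its centre line, 35 mm in front of the hinge line
- lid_hinge (a point): middle of the hinge line (runs along the chamber's y), at the rear top edge of the chamber, 95 mm behind its centre and 100 mm above the bench; turns with the lid: its -x points along the lid to the front edge, its z is the lid's upward normal
- lid_tab (a point): middle of the top face of the black tab in the middle of the lid's front edge; tab is 70 mm wide (along y) and sticks out 36 mm from the lid's edge (this point is 18 mm out), 12 mm thick; 208 mm from the hinge line along the lid and 15 mm above it. Same axes as lid_hinge
- bolt_fl (a joint): turn of the front left (+y side) captive bolt, rad: grows clockwise seen from above; end stop (fully tight) at 2.20, loose stop at 0; stays where it is left, about 0.12 N m to turn
- bolt_fl_grip (a point): centre of the front left (+y) bolt's red bar knob, on its axis; bar 46 mm long (own x), 13 wide (own y), 22 high (z). White end at -x: fully tight it points to the lid's front edge, square to it. Lid face 21 mm and steel collar (34 mm diameter) 15 mm below. On the lid, 165 mm in front of the hinge line and 90 mm to the side; 136 mm above the bench when shut
- bolt_fr (a joint): turn of the front right (-y side) captive bolt, rad: grows clockwise seen from above; end stop (fully tight) at 2.20, loose stop at 0; stays where it is left, about 0.12 N m to turn
- bolt_fr_grip (a point): centre of the front right (-y) bolt's red bar knob, on its axis; bar 46 mm long (own x), 13 wide (own y), 22 high (z). White end at -x: fully tight it points to the lid's front edge, square to it. Lid face 21 mm and steel collar (34 mm diameter) 15 mm below. On the lid, 165 mm in front of the hinge line and 90 mm to the side; 136 mm above the bench when shut
- bolt_rl (a joint): turn of the rear left (+y side) captive bolt, rad: grows clockwise seen from above; end stop (fully tight) at 2.20, loose stop at 0; stays where it is left, about 0.12 N m to turn
- bolt_rl_grip (a point): centre of the rear left (+y) bolt's red bar knob, on its axis; bar 46 mm long (own x), 13 wide (own y), 22 high (z). White end at -x: fully tight it points to the lid's front edge, square to it. Lid face 21 mm and steel collar (34 mm diameter) 15 mm below. On the lid, 25 mm in front of the hinge line and 90 mm to the side; 136 mm above the bench when shut
- bolt_rr (a joint): turn of the rear right (-y side) captive bolt, rad: grows clockwise seen from above; end stop (fully tight) at 2.20, loose stop at 0; stays where it is left, about 0.12 N m to turn
- bolt_rr_grip (a point): centre of the rear right (-y) bolt's red bar knob, on its axis; bar 46 mm long (own x), 13 wide (own y), 22 high (z). White end at -x: fully tight it points to the lid's front edge, square to it. Lid face 21 mm and steel collar (34 mm diameter) 15 mm below. On the lid, 25 mm in front of the hinge line and 90 mm to the side; 136 mm above the bench when shut
- amber_bottle: bystander: amber reagent bottle with black cap, diameter 68, height 150 mm, origin at the centre of its underside, z up; stands loose beside the chamber
- white_jar: bystander: white jar with green label, diameter 72, height 120 mm, origin at the centre of its underside, z up; stands loose beside the chamber
- beaker: bystander: open glass beaker, diameter 68, height 100 mm, origin at the centre of its underside, z up; stands loose beside the chamber
- stand: bystander: laboratory stand, loose, foot 90 (x) x 130 (y) x 14 mm, origin under the foot's centre, z up; upright rod 12 mm thick at x = +20 mm, 284 mm high, with a small clamp boss at 220 mm and a short arm to +y (to y = 62 mm); behind the chamber

How it is judged:
On the way, in this order (a step that is already met when the one before it is completed fails the run):
1. the lid is shut (value of joint lid below 0.03 rad), for 0.2 s.
2. two diagonally opposite bolts are at their end stops ((value of joint each of bolt_fl, bolt_rr above 2.12 rad or value of joint each of bolt_fr, bolt_rl above 2.12 rad)), for 0.1 s.
3. all four bolts are at their end stops (value of joint each of bolt_fl, bolt_fr, bolt_rl, bolt_rr above 2.12 rad), for 0.2 s.
At the end, for the whole second after the job is handed in: The lid is closed (within 0.03 rad), all four bolts are within 0.08 rad of their clockwise end stop (above 2.12 rad), and bottle, jar, beaker and stand are upright, at rest and within 30 mm of where they began (all of step 3 and value of joint lid below 0.03 rad and distance of each of amber_bottle, white_jar, beaker, stand from where it was at the start of the episode below 0.03 m and angle between each of amber_bottle, white_jar, beaker, stand's own z axis and vertical below 0.25 rad and linear speed of each of amber_bottle, white_jar, beaker, stand below 0.02 m/s); the robot touches nothing.
It fails at once if a bystander (bottle, jar, beaker, stand) pushed more than 30 mm or tipped (distance of any of amber_bottle, white_jar, beaker, stand from where it was at the start of the episode above 0.03 m or angle between any of amber_bottle, white_jar, beaker, stand's own z axis and vertical above 0.25 rad).
It fails at once if two bolts on the same side of the lid tightened before any diagonal pair ((value of joint each of bolt_fl, bolt_fr above 2.12 rad and value of joint each of bolt_rl, bolt_rr below 2.12 rad) or (value of joint each of bolt_fl, bolt_rl above 2.12 rad and value of joint each of bolt_fr, bolt_rr below 2.12 rad) or (value of joint each of bolt_rr, bolt_fr above 2.12 rad and value of joint each of bolt_fl, bolt_rl below 2.12 rad) or (value of joint each of bolt_rr, bolt_rl above 2.12 rad and value of joint each of bolt_fl, bolt_fr below 2.12 rad)).
It fails at once if a bolt screwed home while the lid is open (value of joint lid above 0.1 rad and value of joint any of bolt_fl, bolt_fr, bolt_rl, bolt_rr above 2.12 rad).
It also fails if it takes over 72 s, if anything falls off the work surface, if the arm or the gripper's body presses on something with over 40 N, if the wrist force passes 120 N, or if a joint passes its speed limit or range.

### The arm

A 6-joint arm with a two-finger parallel gripper is mounted at the origin on the work surface. World frame = base frame: x ahead of the robot, y to its left, z up, the work surface at z = 0. Lengths are in m, angles in rad, forces in N, time in s.
With the tool pointing down it reaches from about 0.35 to 0.875 m from the base axis. Payload 15.5 kg.
Tool frame: the origin (TCP) lies between the finger pads; the fingertips stand 19 mm ahead of it and the grasp point (between the pads) is the TCP; z points along the fingers, y is the line along which they close (so a half turn about z gives the same grasp; the last joint's range is limited). The gripper opens to 85 mm and grips with 20 to 120 N. Pads are 22 mm wide; open, the fingers measure 114 mm over their backs; the gripper's body (76 mm by 85 mm) begins 54 mm behind the grasp point. The pads swing forward as they close: fully open they stand 13 mm farther back than shut.
Start: joints at [1.145, 0.494, 1.345, -0, 1.302, -0.096], TCP at [0.202, 0.591, 0.25] pointing down, gripper open.
Joint ranges: [-2.91, 2.91], [-0.82, 2.16], [0.22, 2.67], [-1.22, 4.37], [0.12, 2.79], [-3.08, 3.08]. Speed limits (rad/s): [1.89, 1.89, 2.57, 3.01, 3.01, 3.01].

### API

Orientations are given as a unit quaternion [x, y, z, w].
In Python, from plant import read_state, camera, camera_params, hand_in, search_frame, tip_of gives the robot as it stands. The module is installed in compiled form; this text tells all that it offers.
- The arm moves only by the tool servo_tool, never from a script. Its argument "targets" is a list of rows, each an object of numbers: "tx", "ty", "tz": the shift along the tool's x, y, z normalised to -1 to 1, where 1 is 50 cm; "rx", "ry", "rz": the turn, a rotation vector about the tool's x, y, z normalised to -1 to 1, where 1 is 10 degrees; "grip": the opening, from -1 (shut) to 1 (fully open). A call has 1 to 8 rows; each row shifts and turns the commanded pose from where the row before left it, along the tool's axes as they then stand; what a row does not reach is not made up. A row lasts 1/8 s, in which the tool goes at most 62.5 mm and 10.7 degrees, less where a joint would pass 70% of its speed; a pose out of reach is approached as far as the arm can. A call with a number of a shift or a turn outside -1 to 1 is refused whole. A call with a gripper value outside its range is refused whole. The fingers move at their own pace and stop on an object; "force" is the grip in N (left out, the last holds). Time passes only in rows, so rows that do not move let the fingers close. It gives the time, the measured TCP pose, the force, the opening and the grip force at its end, in the units of the state.
- read_state(): the state, without advancing time (a new reading comes with each control period).
- camera(name): name is "scene" or "top"; returns the picture (480x640x3 uint8, blue, green, red); there is no depth.
- camera_params(name): a dict with "fx", "fy", "cx", "cy" (pixels), "D" ([k1, k2, p1, p2, k3] as OpenCV has them; the pictures are not rectified), "R" (3x3) and "t" (3): a world point X has camera coordinates R X + t. Camera axes: x right, y down, z forward; pixel columns grow to the right and rows downward; lengths in m; the calibration is good to about 2 mm. A picture is of the moment at which its call begins. camera_params takes no time and is no camera call.
- hand_in(): hands the job in; it is judged then, once.
Trained networks look in the newest picture that a camera, given by its name, has taken for a name from the list of things; names that differ only in an ending like _2 or _b are one class to them, and where a whole thing is asked for, a point or a joint stands for the part that bears it (a point fixed in the world has none). Each returns a list of dicts, best first, with "confidence" (0 to 1); they miss things now and then, are a little off and sometimes report something else, mostly with a low value. They report only what shows in the picture. A call takes as long as a camera call.
- search_frame(camera, name): "extent" ([left, top, right, bottom] as shares, 0 to 1, of the picture: columns of its width, rows of its height, round what is visible of it).
- tip_of(camera, name): "position" ([column, row] as shares, 0 to 1, of the picture: columns of its width, rows of its height: a listed point, or the origin of a listed thing).
The state is a dict: "t": time; "joint_positions": joint angles; "qd": joint speeds; "joint_torque": joint torques, N m; "eef_pos": TCP position; "orientation": TCP orientation; "wrist_force": force on the tool from outside, world axes, zero at the start; "torque": the same for the moment, N m; "width": finger opening in m; "finger_force": force on a finger pad.
Only numpy, scipy, OpenCV 4.12 (cv2) and the standard library are available. Lean on these libraries where they do the work, as an engineer would, in place of code of your own. Each camera call takes 0.05 s, during which the arm holds its last target. There are 200 camera calls.

## Working session

There is one attempt and no reset: what is moved stays moved. The work goes in short steps, Python scripts to look and compute and a tool call to move; the robot and the scene stay as the last step left them, time stands still between calls to the robot, and variables do not carry over. Pictures are saved under pics/ and viewed, at most 10 in all, crops included, and the job is handed in when it is done.

Besides the shell and the picture viewer there is one more tool, called after "Call:" in YAML: its name, and indented under it one key for each argument. servo_tool: Moves the arm, as the interface text tells. Its arguments: {"type":"object","properties":{"targets":{"type":"array","items":{"type":"object","properties":{"tx":{"type":"number","minimum":-1,"maximum":1},"ty":{"type":"number","minimum":-1,"maximum":1},"tz":{"type":"number","minimum":-1,"maximum":1},"rx":{"type":"number","minimum":-1,"maximum":1},"ry":{"type":"number","minimum":-1,"maximum":1},"rz":{"type":"number","minimum":-1,"maximum":1},"grip":{"type":"number"}}}},"force":{"type":"number"}},"required":["targets"]}

```bash
mkdir -p pics; cat > h.py <<'E'
import numpy as np, cv2
from plant import *
from scipy.spatial.transform import Rotation as Ro
def P(c):
    p=camera_params(c); K=np.array([[p['fx'],0,p['cx']],[0,p['fy'],p['cy']],[0,0,1.]]); return K,np.array(p['D']),np.array(p['R']),np.array(p['t'])
def ray(c,px):
    K,D,R,t=P(c); u=cv2.undistortPoints(np.array([[px]],float),K,D)[0,0]; d=R.T@np.array([u[0],u[1],1]); return -R.T@t,d
def onz(c,px,z):
    o,d=ray(c,px); return o+d*(z-o[2])/d[2]
def proj(c,X):
    K,D,R,t=P(c); return cv2.projectPoints(np.array(X,float).reshape(-1,3),cv2.Rodrigues(R)[0],t,K,D)[0][:,0]
def st():
    s=read_state(); print({k:np.round(s[k],3).tolist() for k in ('t','eef_pos','joint_positions','wrist_force','width','finger_force')}); print(np.round(Ro.from_quat(s['orientation']).as_matrix(),3).tolist())
E
python3 - <<'E'
from h import *
st()
ims={c:camera(c) for c in('scene','top')}
for c in ims:
    cv2.imwrite(f'pics/{c}0.png',ims[c]); K,D,R,t=P(c); print(c,'campos',np.round(-R.T@t,3))
    for n in ['chamber','lid_hinge','lid_tab','bolt_fl_grip','bolt_fr_grip','bolt_rl_grip','bolt_rr_grip','amber_bottle','white_jar','beaker','stand']:
        r=tip_of(c,n)[:2]
        print(n,[(np.round(np.array(x['position'])*[640,480],1).tolist(),round(x['confidence'],2)) for x in r])
E
```

```text
{'t': 0.0, 'eef_pos': [0.202, 0.591, 0.25], 'joint_positions': [1.145, 0.494, 1.346, -0.0, 1.302, -0.096], 'wrist_force': [-0.489, 0.782, -0.446], 'width': 0.085, 'finger_force': 0.0}
[[-0.946, 0.324, -0.001], [0.324, 0.946, -0.001], [0.0, -0.001, -1.0]]
scene campos [1.301 0.684 0.801]
chamber [([264.6, 297.2], 0.7), ([283.5, 229.1], 0.68)]
lid_hinge [([308.9, 248.1], 0.74)]
lid_tab [([387.3, 171.7], 0.96)]
bolt_fl_grip [([387.4, 204.1], 0.48)]
bolt_fr_grip [([345.7, 159.6], 0.52)]
bolt_rl_grip [([266.1, 297.7], 0.61), ([330.3, 258.4], 0.47)]
bolt_rr_grip [([288.4, 203.3], 0.65)]
amber_bottle [([284.0, 227.9], 0.85)]
white_jar [([396.1, 336.5], 0.93)]
beaker []
stand [([264.9, 295.9], 0.61), ([291.1, 205.5], 0.41)]
top campos [0.424 0.029 1.123]
chamber []
lid_hinge [([327.0, 212.9], 0.92)]
lid_tab [([288.3, 283.3], 0.67)]
bolt_fl_grip [([254.3, 239.2], 0.9)]
bolt_fr_grip [([349.9, 280.3], 0.79)]
bolt_rl_grip [([287.2, 191.2], 0.66)]
bolt_rr_grip []
amber_bottle [([408.9, 268.6], 0.57), ([373.2, 225.6], 0.42)]
white_jar [([226.5, 225.9], 0.87)]
beaker [([386.6, 323.6], 0.85)]
stand [([348.0, 181.7], 0.81), ([372.0, 225.9], 0.56)]
```

```bash
ls pics
```

```text
scene0.png
top0.png
```

View pics/scene0.png

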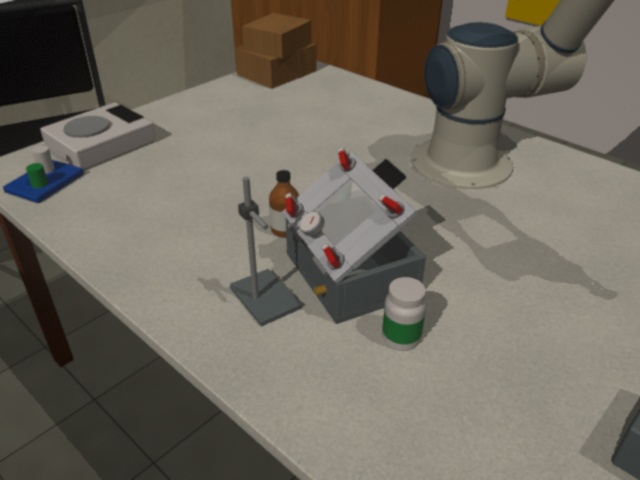

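View pics/top0.png

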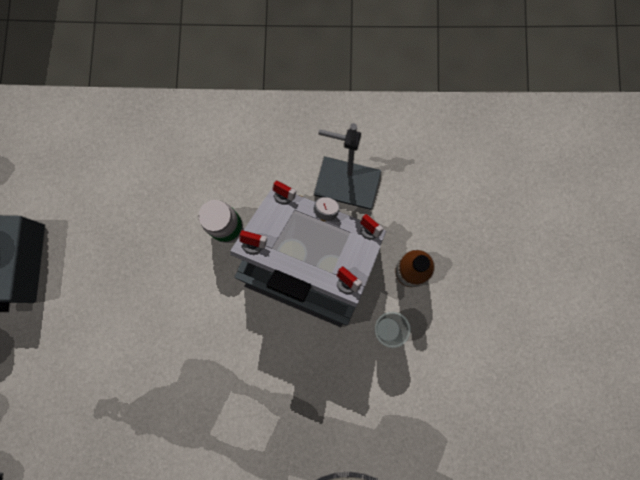

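The scene picture shows the lid about half open, with knobs at FL (392,205), FR (345,160), RL (332,258) and RR (291,205). The jar is at (404,315), the bottle at (284,205) and the stand behind at (265,300). In the top picture the knobs are at FL (252,240), FR (348,279), RL (284,191) and RR (371,226). The beaker (392,329) and bottle (415,267) are on the right and the jar (220,220) is on the left. I'll fit the pose next.

```bash
cat >> h.py <<'E'
L={'hinge':(0,0,0),'tab':(-.208,0,.015),'fl':(-.165,.09,.036),'fr':(-.165,-.09,.036),'rl':(-.025,.09,.036),'rr':(-.025,-.09,.036)}
def lidpt(q,l):
    x,y,w,a=q; return np.array([x,y,0])+Ro.from_euler('z',w).apply(np.array([.095,0,.1])+Ro.from_euler('y',a).apply(l))
E
python3 - <<'E'
from h import *
from scipy.optimize import least_squares
obs={'top':{'hinge':(327,212.9),'tab':(288.3,283.3),'fl':(254.3,239.2),'fr':(349.9,280.3),'rl':(287.2,191.2),'rr':(373,226)},
'scene':{'hinge':(308.9,248.1),'tab':(387.3,171.7),'fl':(387.4,204.1),'fr':(345.7,159.6),'rl':(330.3,258.4),'rr':(288.4,203.3)}}
def f(q): return np.concatenate([proj(c,[lidpt(q,L[k]) for k in obs[c]])-np.array(list(obs[c].values())) for c in obs]).ravel()
b=min((least_squares(f,[.6,0,w,.6],loss='soft_l1') for w in(-.5,0,.5)),key=lambda r:r.cost)
print(np.round(b.x,4),b.cost); r=f(b.x).reshape(-1,2).round(1); print(r.tolist())
q=b.x
for k in L: print(k,lidpt(q,L[k]).round(3),'shut',lidpt([*q[:3],0],L[k]).round(3))
for n,c,px,z in [('bottle','top',(422,263),.15),('jar','top',(214,216),.12),('beaker','top',(392,329),.1),('jarbase','scene',(396,336),0),('beakbase','top',(386.6,323.6),0),('bottlebase','top',(408.9,268.6),0),('standtop','top',(353,128),.284),('stand','top',(348,181.7),0)]: print(n,onz(c,px,z).round(3))
# colour: red / white masks around knobs, in top image
im=cv2.imread('pics/top0.png'); cv2.imwrite('pics/top0c.png',cv2.resize(im[160:320,190:450],None,fx=3,fy=3,interpolation=cv2.INTER_CUBIC))
E
```

```text
[ 0.5627  0.0857 -0.3854  0.5736] 14.663925671810377
[[2.1, -0.6], [1.0, 1.0], [-0.7, -0.1], [-1.1, -0.6], [-1.9, -1.1], [-0.8, 0.2], [-1.0, -1.9], [0.2, -0.0], [2.2, -0.3], [-1.9, -1.5], [-1.3, -3.8], [1.7, 0.3]]
hinge [0.651 0.05  0.1  ] shut [0.651 0.05  0.1  ]
tab [0.496 0.113 0.225] shut [0.458 0.128 0.115]
fl [0.574 0.178 0.22 ] shut [0.532 0.195 0.136]
fr [0.507 0.011 0.22 ] shut [0.464 0.029 0.136]
rl [0.683 0.134 0.144] shut [0.661 0.143 0.136]
rr [ 0.616 -0.033  0.144] shut [ 0.594 -0.024  0.136]
bottle [ 0.547 -0.125  0.15 ]
jar [0.635 0.274 0.12 ]
beaker [ 0.425 -0.074  0.1  ]
jarbase [0.642 0.266 0.   ]
beakbase [ 0.436 -0.073  0.   ]
bottlebase [ 0.553 -0.121  0.   ]
standtop [0.755 0.009 0.284]
stand [0.742 0.012 0.   ]
```

View pics/top0c.png

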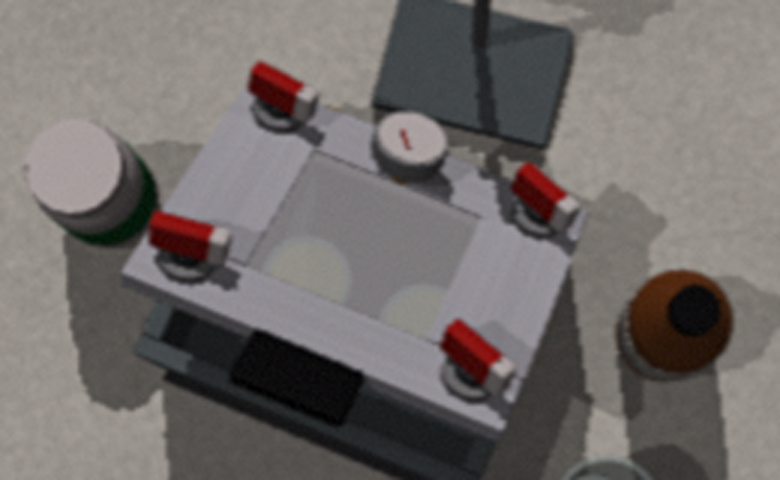

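The fit is good: lid angle about 0.57 rad and chamber yaw about -0.385 rad. Next I'll move above the tab with the fingers closed.

Call:
servo_tool:
  targets:
    - {"tx": -0.09,"ty": -0.075,"tz": -0.02,"grip": -1}
    - {"tx": -0.09,"ty": -0.075,"tz": -0.02,"grip": -1}
    - {"tx": -0.09,"ty": -0.075,"tz": -0.02,"grip": -1}
    - {"tx": -0.09,"ty": -0.075,"tz": -0.02,"grip": -1}
    - {"tx": -0.09,"ty": -0.075,"tz": -0.02,"grip": -1}
    - {"tx": -0.09,"ty": -0.075,"grip": -1}
    - {"tx": -0.09,"ty": -0.075,"grip": -1}
    - {"tx": -0.09,"ty": -0.075,"grip": -1}

```text
validation failed for argument at $.ta...
```

Call:
servo_tool:
  targets:
    - {"tx": -0.09,"ty": -0.075,"tz": -0.02,"rx": 0,"ry": 0,"rz": 0,"grip": -1}
  force: 60

```text
t: 1.32
eef_pos: [0.232, 0.5424, 0.2595]
orientation: [0.163, 0.987, -0.0, -0.0]
wrist_force: [0.6, 0.1, 0.4]
width: 0.0698
finger_force: 0.0
```

Call:
servo_tool:
  targets:
    - {"tx": -0.09,"ty": -0.075,"tz": -0.03,"rx": 0,"ry": 0,"rz": 0,"grip": -1}
    - {"tx": -0.09,"ty": -0.075,"tz": -0.03,"rx": 0,"ry": 0,"rz": 0,"grip": -1}
    - {"tx": -0.09,"ty": -0.075,"tz": -0.03,"rx": 0,"ry": 0,"rz": 0,"grip": -1}
    - {"tx": -0.095,"ty": -0.08,"tz": 0,"rx": 0,"ry": 0,"rz": 0,"grip": -1}
    - {"tx": -0.095,"ty": -0.08,"tz": 0,"rx": 0,"ry": 0,"rz": 0,"grip": -1}
    - {"tx": -0.095,"ty": -0.08,"tz": 0,"rx": 0,"ry": 0,"rz": 0,"grip": -1}
    - {"tx": -0.095,"ty": -0.08,"tz": 0,"rx": 0,"ry": 0,"rz": 0,"grip": -1}
    - {"tx": -0.095,"ty": -0.08,"tz": 0,"rx": 0,"ry": 0,"rz": 0,"grip": -1}

```text
t: 2.33
eef_pos: [0.4849, 0.123, 0.3055]
orientation: [0.164, 0.986, 0.0, 0.0]
wrist_force: [1.0, 0.9, 0.5]
width: -0.0002
finger_force: 0.0
```

Call:
servo_tool:
  targets:
    - {"tx": 0,"ty": 0,"tz": 0.1,"rx": 0,"ry": 0,"rz": 0,"grip": -1}
    - {"tx": 0.014,"ty": 0,"tz": 0.025,"rx": 0,"ry": 0,"rz": 0,"grip": -1}
    - {"tx": 0.014,"ty": 0,"tz": 0.025,"rx": 0,"ry": 0,"rz": 0,"grip": -1}
    - {"tx": 0.014,"ty": 0,"tz": 0.028,"rx": 0,"ry": 0,"rz": 0,"grip": -1}
    - {"tx": 0.014,"ty": 0,"tz": 0.028,"rx": 0,"ry": 0,"rz": 0,"grip": -1}
    - {"tx": 0.009,"ty": 0,"tz": 0.03,"rx": 0,"ry": 0,"rz": 0,"grip": -1}
    - {"tx": 0.009,"ty": 0,"tz": 0.03,"rx": 0,"ry": 0,"rz": 0,"grip": -1}
    - {"tx": 0,"ty": 0,"tz": 0,"rx": 0,"ry": 0,"rz": 0,"grip": -1}

```text
t: 3.32
eef_pos: [0.4481, 0.1379, 0.1724]
orientation: [0.163, 0.987, -0.0, -0.0]
wrist_force: [-0.5, -0.3, -0.3]
width: 0.0
finger_force: 0.0
```

```bash
python3 - <<'E'
from h import *
im=camera('top'); st()
a=cv2.resize(im[160:320,200:400],None,fx=2.5,fy=2.5); s=camera('scene')[120:320,240:480]; s=cv2.resize(s,None,fx=1.65,fy=2)
cv2.imwrite('pics/p1.png',np.hstack([a[:400],s[:400]])[:, :800])
E
```

```text
{'t': 3.375, 'eef_pos': [0.449, 0.138, 0.173], 'joint_positions': [0.17, 0.383, 1.814, 0.0, 0.944, -1.072], 'wrist_force': [-0.805, 0.688, -0.477], 'width': -0.0, 'finger_force': 0.0}
[[-0.947, 0.322, 0.0], [0.322, 0.947, 0.0], [-0.0, 0.0, -1.0]]
```

View pics/p1.png

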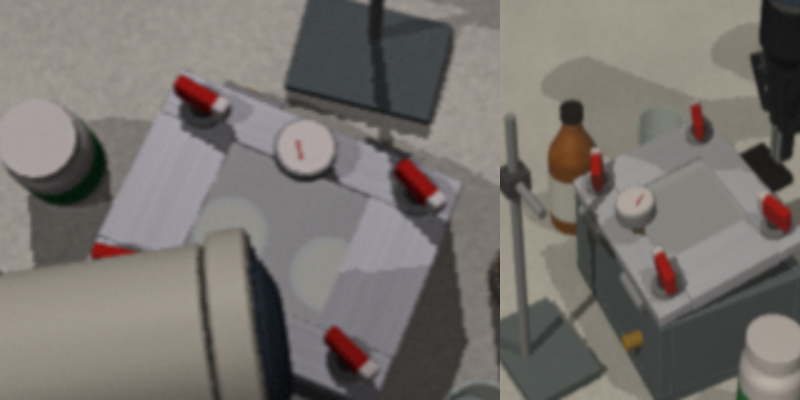

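The lid is now nearly shut (about 0.15 rad), with the fingertips near the tab's front. I'll shift slightly inward and press it home.

Call:
servo_tool:
  targets:
    - {"tx": -0.02,"ty": 0,"tz": 0,"rx": 0,"ry": 0,"rz": 0,"grip": -1}
    - {"tx": 0,"ty": 0,"tz": 0.025,"rx": 0,"ry": 0,"rz": 0,"grip": -1}
    - {"tx": 0,"ty": 0,"tz": 0.025,"rx": 0,"ry": 0,"rz": 0,"grip": -1}
    - {"tx": 0,"ty": 0,"tz": 0.02,"rx": 0,"ry": 0,"rz": 0,"grip": -1}
    - {"tx": 0,"ty": 0,"tz": 0.01,"rx": 0,"ry": 0,"rz": 0,"grip": -1}
    - {"tx": 0,"ty": 0,"tz": 0,"rx": 0,"ry": 0,"rz": 0,"grip": -1}

```text
t: 4.18
eef_pos: [0.4579, 0.1337, 0.1337]
orientation: [0.164, 0.986, -0.0, 0.0]
wrist_force: [-15.2, -2.0, 53.8]
width: 0.0004
finger_force: 26.8
```

Call:
servo_tool:
  targets:
    - {"tx": 0,"ty": 0,"tz": -0.08,"rx": 0,"ry": 0,"rz": 0,"grip": -1}
    - {"tx": 0,"ty": 0,"tz": -0.12,"rx": 0,"ry": 0,"rz": 0,"grip": -1}
    - {"tx": 0,"ty": 0.05,"tz": -0.1,"rx": 0,"ry": 0,"rz": 0,"grip": -1}
    - {"tx": 0,"ty": 0.11,"tz": -0.02,"rx": 0,"ry": 0,"rz": 0,"grip": -1}
    - {"tx": 0,"ty": 0.11,"tz": 0,"rx": 0,"ry": 0,"rz": 0,"grip": -1}
    - {"tx": 0,"ty": 0.11,"tz": 0,"rx": 0,"ry": 0,"rz": 0,"grip": -1}
    - {"tx": 0,"ty": 0.11,"tz": 0,"rx": 0,"ry": 0,"rz": 0,"grip": -0.2}
    - {"tx": 0,"ty": 0,"tz": 0,"rx": 0,"ry": 0,"rz": 0,"grip": -0.2}

```text
t: 5.18
eef_pos: [0.5382, 0.3685, 0.2906]
orientation: [0.163, 0.987, -0.0, -0.0]
wrist_force: [-0.2, 0.0, 0.2]
width: 0.0338
finger_force: 0.0
```

```bash
python3 - <<'E'
from h import *
from scipy.optimize import least_squares
st(); ims={c:camera(c) for c in('top','scene')}
obs={'top':{},'scene':{}}
for c in obs:
    for k in L:
        n='lid_'+k if len(k)>2 else f'bolt_{k}_grip'
        r=tip_of(c,n)
        if r: 
            p=[np.array(x['position'])*[640,480] for x in r]; e=proj(c,[lidpt([.5627,.0857,-.3854,0],L[k])])[0]
            p=min(p,key=lambda v:np.linalg.norm(v-e)); 
            if np.linalg.norm(p-e)<12: obs[c][k]=p
def f(q): return np.concatenate([proj(c,[lidpt(q,L[k]) for k in obs[c]])-np.array(list(obs[c].values())) for c in obs]).ravel()
b=least_squares(f,[.5627,.0857,-.3854,0],loss='soft_l1'); q=b.x; print(q.round(4),[list(obs[c]) for c in obs],f(q).round(1))
for k in L: print(k,lidpt(q,L[k]).round(4))
for c in ims:
    im=ims[c]; hsv=cv2.cvtColor(im,cv2.COLOR_BGR2HSV); m=((hsv[...,0]<8)|(hsv[...,0]>172))&(hsv[...,1]>150)&(hsv[...,2]>70)
    n,lab,stt,cen=cv2.connectedComponentsWithStats(m.astype(np.uint8))
    for k in('fl','fr','rl','rr'):
        e=proj(c,[lidpt(q,L[k])])[0]
        j=[i for i in range(1,n) if stt[i,4]>25 and np.linalg.norm(cen[i]-e)<14]
        for i in j:
            ys,xs=np.where(lab==i); w=np.array([onz(c,(x,y),.147)[:2] for x,y in zip(xs,ys)]); mu=w.mean(0); u=np.linalg.svd(w-mu)[2][0]; print(c,k,stt[i,4],'mid',mu.round(4),'axis deg',round(np.degrees(np.arctan2(u[1],u[0])),1))
a=cv2.resize(ims['top'][170:320,210:410],None,fx=2.5,fy=2.5); s=cv2.resize(ims['scene'][120:320,240:440],None,fx=1.5,fy=1.875)
cv2.imwrite('pics/p2.png',np.hstack([a,s]))
E
```

```text
{'t': 5.175, 'eef_pos': [0.538, 0.369, 0.291], 'joint_positions': [0.509, 0.501, 1.217, 0.0, 1.424, -0.735], 'wrist_force': [-0.205, 0.009, 0.215], 'width': 0.034, 'finger_force': 0.0}
[[-0.947, 0.321, -0.001], [0.321, 0.947, -0.0], [0.001, -0.0, -1.0]]
[ 0.5645  0.0857 -0.3795 -0.0208] [['hinge', 'tab', 'fr', 'rl', 'rr'], ['hinge', 'tab', 'fl', 'fr', 'rl']] [ 3.1  0.4  0.3  0.1 -1.1  1.  -3.2 -1.  -3.1  0.3 -3.4 -2.3 -2.3 -0.1
  2.1  0.4 -2.6 -1.4  0.1  0.8]
hinge [0.6528 0.0505 0.1   ]
tab [0.4593 0.1277 0.1107]
fl [0.5322 0.1955 0.1326]
fr [0.4655 0.0283 0.1326]
rl [0.6622 0.1436 0.1355]
rr [ 0.5955 -0.0236  0.1355]
top fl 102 mid [0.5319 0.2008] axis deg -102.0
top fr 118 mid [0.4677 0.032 ] axis deg -133.2
top rl 99 mid [0.6628 0.1499] axis deg -118.1
top rr 113 mid [ 0.598  -0.0187] axis deg -135.5
scene fl 191 mid [0.5445 0.2089] axis deg 56.4
scene fr 91 mid [0.4834 0.045 ] axis deg 42.7
scene rl 163 mid [0.6737 0.1589] axis deg 52.4
scene rr 96 mid [ 0.6086 -0.0089] axis deg 48.1
```

View pics/p2.png

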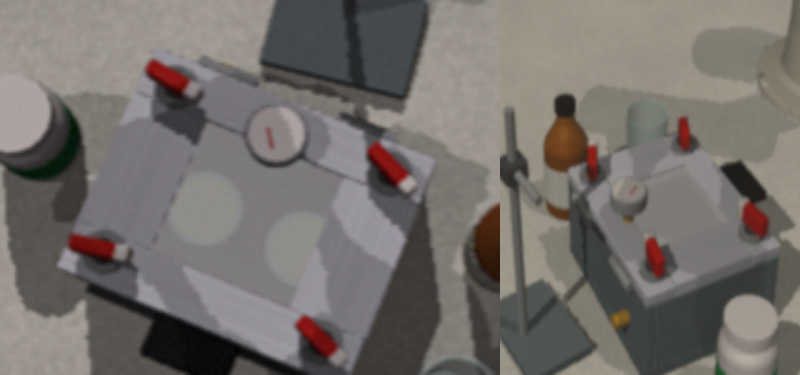

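The lid is shut. From the top view the white-end directions are FL -102°, FR -133°, RL -118° and RR -136° (tight is -202°), so the remaining turns are about 100°, 69°, 84° and 66°. I'll start with FL.

Call:
servo_tool:
  targets:
    - {"tx": -0.0245,"ty": -0.083,"tz": 0.04,"rx": 0,"ry": 0,"rz": 0,"grip": 0}
    - {"tx": -0.0245,"ty": -0.083,"tz": 0.04,"rx": 0,"ry": 0,"rz": 0,"grip": 0}
    - {"tx": -0.0245,"ty": -0.083,"tz": 0.04,"rx": 0,"ry": 0,"rz": 0,"grip": 0}
    - {"tx": -0.0245,"ty": -0.083,"tz": 0.03,"rx": 0,"ry": 0,"rz": 0,"grip": 0}
    - {"tx": 0,"ty": 0,"tz": 0,"rx": 0,"ry": 0,"rz": -1,"grip": 0}
    - {"tx": 0,"ty": 0,"tz": 0,"rx": 0,"ry": 0,"rz": -1,"grip": 0}
    - {"tx": 0,"ty": 0,"tz": 0,"rx": 0,"ry": 0,"rz": -1,"grip": 0}
    - {"tx": 0,"ty": 0,"tz": 0,"rx": 0,"ry": 0,"rz": -1,"grip": 0}

```text
t: 6.88
eef_pos: [0.5305, 0.1925, 0.2174]
orientation: [-0.186, 0.983, -0.0, 0.0]
wrist_force: [-0.6, -0.3, -0.1]
width: 0.0427
finger_force: 0.0
```

Call:
servo_tool:
  targets:
    - {"tx": 0,"ty": 0,"tz": 0,"rx": 0,"ry": 0,"rz": -1,"grip": 0}
    - {"tx": 0,"ty": 0,"tz": 0,"rx": 0,"ry": 0,"rz": -1,"grip": 0}
    - {"tx": 0,"ty": 0,"tz": 0,"rx": 0,"ry": 0,"rz": -1,"grip": 0}
    - {"tx": 0,"ty": 0,"tz": 0,"rx": 0,"ry": 0,"rz": -1,"grip": 0}
    - {"tx": 0,"ty": 0,"tz": 0,"rx": 0,"ry": 0,"rz": -1,"grip": 0}
    - {"tx": 0,"ty": 0,"tz": 0,"rx": 0,"ry": 0,"rz": -0.7,"grip": 0}
    - {"tx": 0,"ty": 0,"tz": 0,"rx": 0,"ry": 0,"rz": 0,"grip": 0}

```text
t: 7.75
eef_pos: [0.5305, 0.1926, 0.2173]
orientation: [-0.63, 0.777, -0.0, 0.0]
wrist_force: [0.7, -0.1, -0.2]
width: 0.0425
finger_force: 0.0
```

```bash
python3 - <<'E'
from h import *
st()
E
```

```text
{'t': 7.75, 'eef_pos': [0.53, 0.193, 0.217], 'joint_positions': [0.243, 0.444, 1.539, -0.0, 1.159, -2.691], 'wrist_force': [0.662, -0.102, -0.187], 'width': 0.042, 'finger_force': 0.0}
[[-0.207, -0.978, 0.0], [-0.978, 0.207, 0.0], [-0.0, -0.0, -1.0]]
```

Call:
servo_tool:
  targets:
    - {"tx": -0.008,"ty": 0,"tz": 0.05,"rx": 0,"ry": 0,"rz": 0,"grip": 0}
    - {"tx": 0,"ty": 0,"tz": 0.05,"rx": 0,"ry": 0,"rz": 0,"grip": 0}
    - {"tx": 0,"ty": 0,"tz": 0.04,"rx": 0,"ry": 0,"rz": 0,"grip": 0}
    - {"tx": 0,"ty": 0,"tz": 0.003,"rx": 0,"ry": 0,"rz": 0,"grip": -1}
    - {"tx": 0,"ty": 0,"tz": 0,"rx": 0,"ry": 0,"rz": 0,"grip": -1}
    - {"tx": 0,"ty": 0,"tz": 0,"rx": 0,"ry": 0,"rz": 0,"grip": -1}
    - {"tx": 0,"ty": 0,"tz": 0,"rx": 0,"ry": 0,"rz": 0,"grip": -1}
  force: 50

```text
t: 8.62
eef_pos: [0.5301, 0.1967, 0.1463]
orientation: [-0.63, 0.777, 0.001, -0.001]
wrist_force: [-7.6, 2.3, -2.3]
width: 0.0118
finger_force: 57.8
```

Call:
servo_tool:
  targets:
    - {"tx": 0,"ty": 0,"tz": 0,"rx": 0,"ry": 0,"rz": 1,"grip": -1}
    - {"tx": 0,"ty": 0,"tz": 0,"rx": 0,"ry": 0,"rz": 1,"grip": -1}
    - {"tx": 0,"ty": 0,"tz": 0,"rx": 0,"ry": 0,"rz": 1,"grip": -1}
    - {"tx": 0,"ty": 0,"tz": 0,"rx": 0,"ry": 0,"rz": 1,"grip": -1}
    - {"tx": 0,"ty": 0,"tz": 0,"rx": 0,"ry": 0,"rz": 1,"grip": -1}
    - {"tx": 0,"ty": 0,"tz": 0,"rx": 0,"ry": 0,"rz": 1,"grip": -1}
    - {"tx": 0,"ty": 0,"tz": 0,"rx": 0,"ry": 0,"rz": 1,"grip": -1}
    - {"tx": 0,"ty": 0,"tz": 0,"rx": 0,"ry": 0,"rz": 1,"grip": -1}

```text
t: 9.62
eef_pos: [0.5309, 0.1955, 0.1464]
orientation: [0.02, 1.0, -0.001, -0.0]
wrist_force: [-1.9, -10.0, -2.8]
width: 0.0118
finger_force: 56.7
```

Call:
servo_tool:
  targets:
    - {"tx": 0,"ty": 0,"tz": 0,"rx": 0,"ry": 0,"rz": 0.8,"grip": -1}
    - {"tx": 0,"ty": 0,"tz": 0,"rx": 0,"ry": 0,"rz": 0.7,"grip": -1}
    - {"tx": 0,"ty": 0,"tz": 0,"rx": 0,"ry": 0,"rz": 0.4,"grip": -1}
    - {"tx": 0,"ty": 0,"tz": 0,"rx": 0,"ry": 0,"rz": 0.4,"grip": -1}
    - {"tx": 0,"ty": 0,"tz": 0,"rx": 0,"ry": 0,"rz": 0,"grip": -1}

```text
t: 10.25
eef_pos: [0.5308, 0.1952, 0.1464]
orientation: [0.216, 0.976, -0.001, -0.0]
wrist_force: [-3.2, -13.5, -1.7]
width: 0.0117
finger_force: 62.8
```

```bash
python3 - <<'E'
from h import *
st(); print(np.round(read_state()['torque'],2))
E
```

```text
{'t': 10.25, 'eef_pos': [0.531, 0.195, 0.146], 'joint_positions': [0.248, 0.534, 1.61, -0.003, 0.999, -0.886], 'wrist_force': [-3.226, -13.467, -1.741], 'width': 0.012, 'finger_force': 62.759}
[[-0.907, 0.422, -0.001], [0.422, 0.907, -0.002], [-0.0, -0.003, -1.0]]
[-2.18  0.52  1.12]
```

FL is home, with the reaction moment at 1.1 N m against the stop. Next is the diagonal bolt, RR.

Call:
servo_tool:
  targets:
    - {"tx": 0,"ty": 0,"tz": 0,"rx": 0,"ry": 0,"rz": 0,"grip": 0}
    - {"tx": 0,"ty": 0,"tz": 0,"rx": 0,"ry": 0,"rz": 0,"grip": 0}
    - {"tx": 0,"ty": 0,"tz": -0.07,"rx": 0,"ry": 0,"rz": 0,"grip": 0}
    - {"tx": 0,"ty": 0,"tz": -0.07,"rx": 0,"ry": 0,"rz": 0,"grip": 0}
    - {"tx": -0.075,"ty": -0.085,"tz": 0,"rx": 0,"ry": 0,"rz": 0,"grip": 0}
    - {"tx": -0.075,"ty": -0.085,"tz": 0,"rx": 0,"ry": 0,"rz": 0,"grip": 0}
    - {"tx": -0.075,"ty": -0.085,"tz": 0,"rx": 0,"ry": 0,"rz": 0,"grip": 0}
    - {"tx": -0.075,"ty": -0.085,"tz": 0,"rx": 0,"ry": 0,"rz": 0,"grip": 0}

```text
t: 11.25
eef_pos: [0.5964, -0.0225, 0.2165]
orientation: [0.216, 0.976, 0.0, 0.001]
wrist_force: [0.7, 0.7, -0.5]
width: 0.0428
finger_force: 0.0
```

Call:
servo_tool:
  targets:
    - {"tx": 0,"ty": 0,"tz": 0,"rx": 0,"ry": 0,"rz": -1,"grip": 0}
    - {"tx": 0,"ty": 0,"tz": 0,"rx": 0,"ry": 0,"rz": -1,"grip": 0}
    - {"tx": 0,"ty": 0,"tz": 0,"rx": 0,"ry": 0,"rz": -1,"grip": 0}
    - {"tx": 0,"ty": 0,"tz": 0,"rx": 0,"ry": 0,"rz": -1,"grip": 0}
    - {"tx": 0,"ty": 0,"tz": 0,"rx": 0,"ry": 0,"rz": -1,"grip": 0}
    - {"tx": 0,"ty": 0,"tz": 0,"rx": 0,"ry": 0,"rz": -1,"grip": 0}
    - {"tx": 0,"ty": 0,"tz": 0,"rx": 0,"ry": 0,"rz": -1,"grip": 0}
    - {"tx": 0,"ty": 0,"tz": 0,"rx": 0,"ry": 0,"rz": 0,"grip": 0}

```text
t: 12.25
eef_pos: [0.596, -0.0207, 0.2162]
orientation: [-0.383, 0.924, -0.0, 0.0]
wrist_force: [0.2, -0.4, 0.1]
width: 0.043
finger_force: 0.0
```

```bash
cat >> h.py <<'E'
def to(x,y,z):
    s=read_state(); M=Ro.from_quat(s['orientation']).as_matrix(); print('units',np.round(M.T@(np.array([x,y,z])-s['eef_pos'])/.5,4),'y deg',np.degrees(np.arctan2(M[1,1],M[0,1])).round(1))
E
python3 - <<'E'
from h import *
st(); to(.595,-.023,.146)
im=camera('top'); hsv=cv2.cvtColor(im,cv2.COLOR_BGR2HSV); m=((hsv[...,0]<8)|(hsv[...,0]>172))&(hsv[...,1]>150)&(hsv[...,2]>70)
n,lab,s,cen=cv2.connectedComponentsWithStats(m.astype(np.uint8))
for i in range(1,n):
    if s[i,4]>25:
        ys,xs=np.where(lab==i); w=np.array([onz('top',(x,y),.147)[:2] for x,y in zip(xs,ys)]); mu=w.mean(0); u=np.linalg.svd(w-mu)[2][0]; print(s[i,4],mu.round(4),round(np.degrees(np.arctan2(u[1],u[0])),1))
cv2.imwrite('pics/p3.png',np.hstack([cv2.resize(im[170:320,210:410],None,fx=2,fy=2),cv2.resize(camera('scene')[120:320,240:440],None,fx=1.5,fy=1.5)]))
E
```

```text
{'t': 12.25, 'eef_pos': [0.596, -0.021, 0.216], 'joint_positions': [-0.135, 0.487, 1.462, 0.0, 1.192, -2.492], 'wrist_force': [0.164, -0.447, 0.113], 'width': 0.043, 'finger_force': 0.0}
[[-0.707, -0.708, 0.001], [-0.708, 0.707, -0.0], [-0.001, -0.001, -1.0]]
units [ 0.0047 -0.0017  0.1405] y deg 135.0
100 [0.6626 0.1497] -119.3
107 [0.5343 0.1948] 157.4
```

View pics/p3.png

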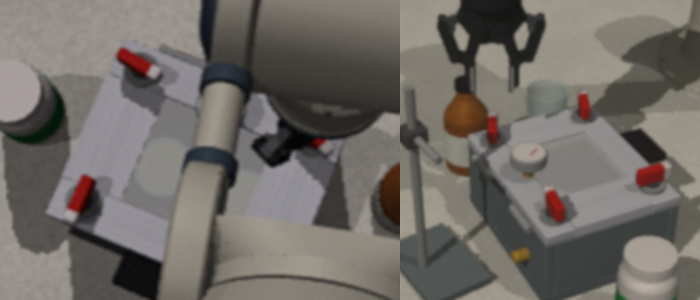

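FL reads 157.4° (tight), and the gripper is above RR with its neighbours clear. Descending to grip and turn RR.

Call:
servo_tool:
  targets:
    - {"tx": 0.005,"ty": 0,"tz": 0.05,"rx": 0,"ry": 0,"rz": 0,"grip": 0}
    - {"tx": 0,"ty": 0,"tz": 0.05,"rx": 0,"ry": 0,"rz": 0,"grip": 0}
    - {"tx": 0,"ty": 0,"tz": 0.04,"rx": 0,"ry": 0,"rz": 0,"grip": 0}
    - {"tx": 0,"ty": 0,"tz": 0,"rx": 0,"ry": 0,"rz": 0,"grip": -1}
    - {"tx": 0,"ty": 0,"tz": 0,"rx": 0,"ry": 0,"rz": 0,"grip": -1}
    - {"tx": 0,"ty": 0,"tz": 0,"rx": 0,"ry": 0,"rz": 0,"grip": -1}
    - {"tx": 0,"ty": 0,"tz": 0,"rx": 0,"ry": 0,"rz": 0,"grip": -1}
  force: 50

```text
t: 13.22
eef_pos: [0.5945, -0.0228, 0.1465]
orientation: [-0.383, 0.924, -0.0, 0.001]
wrist_force: [1.0, -3.6, 0.3]
width: 0.0119
finger_force: 54.2
```

Call:
servo_tool:
  targets:
    - {"tx": 0,"ty": 0,"tz": 0,"rx": 0,"ry": 0,"rz": 1,"grip": -1}
    - {"tx": 0,"ty": 0,"tz": 0,"rx": 0,"ry": 0,"rz": 1,"grip": -1}
    - {"tx": 0,"ty": 0,"tz": 0,"rx": 0,"ry": 0,"rz": 1,"grip": -1}
    - {"tx": 0,"ty": 0,"tz": 0,"rx": 0,"ry": 0,"rz": 1,"grip": -1}
    - {"tx": 0,"ty": 0,"tz": 0,"rx": 0,"ry": 0,"rz": 1,"grip": -1}
    - {"tx": 0,"ty": 0,"tz": 0,"rx": 0,"ry": 0,"rz": 0.7,"grip": -1}
    - {"tx": 0,"ty": 0,"tz": 0,"rx": 0,"ry": 0,"rz": 0.7,"grip": -1}
    - {"tx": 0,"ty": 0,"tz": 0,"rx": 0,"ry": 0,"rz": 0.6,"grip": -1}

```text
t: 14.22
eef_pos: [0.5946, -0.0232, 0.1465]
orientation: [0.217, 0.976, -0.0, 0.001]
wrist_force: [0.7, -6.2, 2.6]
width: 0.0115
finger_force: 61.5
```

```bash
python3 - <<'E'
from h import *
st(); to(.464,.0285,.146); print(np.round(read_state()['torque'],2))
E
```

```text
{'t': 14.225, 'eef_pos': [0.595, -0.023, 0.147], 'joint_positions': [-0.139, 0.567, 1.538, -0.001, 1.035, -1.271], 'wrist_force': [0.729, -6.213, 2.617], 'width': 0.012, 'finger_force': 61.487}
[[-0.906, 0.424, 0.002], [0.424, 0.906, -0.001], [-0.002, -0.0, -1.0]]
units [ 0.2805 -0.017   0.0005] y deg 64.9
[-1.09 -0.14  1.48]
```

RR is home (1.5 N m). Next is FR.

Call:
servo_tool:
  targets:
    - {"tx": 0,"ty": 0,"tz": 0,"rx": 0,"ry": 0,"rz": 0,"grip": 0}
    - {"tx": 0,"ty": 0,"tz": 0,"rx": 0,"ry": 0,"rz": 0,"grip": 0}
    - {"tx": 0,"ty": 0,"tz": -0.07,"rx": 0,"ry": 0,"rz": 0,"grip": 0}
    - {"tx": 0,"ty": 0,"tz": -0.07,"rx": 0,"ry": 0,"rz": 0,"grip": 0}
    - {"tx": 0.09,"ty": -0.006,"tz": 0,"rx": 0,"ry": 0,"rz": 0,"grip": 0}
    - {"tx": 0.09,"ty": -0.006,"tz": 0,"rx": 0,"ry": 0,"rz": 0,"grip": 0}
    - {"tx": 0.1,"ty": -0.005,"tz": 0,"rx": 0,"ry": 0,"rz": 0,"grip": 0}

```text
t: 15.1
eef_pos: [0.4621, 0.0291, 0.2159]
orientation: [0.215, 0.977, 0.0, 0.0]
wrist_force: [-0.5, 0.4, 0.2]
width: 0.0427
finger_force: 0.0
```

Call:
servo_tool:
  targets:
    - {"tx": 0,"ty": 0,"tz": 0,"rx": 0,"ry": 0,"rz": -1,"grip": 0}
    - {"tx": 0,"ty": 0,"tz": 0,"rx": 0,"ry": 0,"rz": -1,"grip": 0}
    - {"tx": 0,"ty": 0,"tz": 0,"rx": 0,"ry": 0,"rz": -1,"grip": 0}
    - {"tx": 0,"ty": 0,"tz": 0,"rx": 0,"ry": 0,"rz": -1,"grip": 0}
    - {"tx": 0,"ty": 0,"tz": 0,"rx": 0,"ry": 0,"rz": -1,"grip": 0}
    - {"tx": 0,"ty": 0,"tz": 0,"rx": 0,"ry": 0,"rz": -1,"grip": 0}
    - {"tx": 0,"ty": 0,"tz": 0,"rx": 0,"ry": 0,"rz": -1,"grip": 0}
    - {"tx": 0,"ty": 0,"tz": 0,"rx": 0,"ry": 0,"rz": -0.2,"grip": 0}

```text
t: 16.1
eef_pos: [0.4633, 0.0287, 0.2159]
orientation: [-0.4, 0.916, 0.0, 0.0]
wrist_force: [0.1, -0.1, -0.5]
width: 0.0426
finger_force: 0.0
```

```bash
python3 - <<'E'
from h import *
st(); to(.4645,.028,.146)
E
```

```text
{'t': 16.1, 'eef_pos': [0.463, 0.029, 0.216], 'joint_positions': [-0.067, 0.314, 1.773, 0.0, 1.055, -2.461], 'wrist_force': [0.096, -0.112, -0.527], 'width': 0.043, 'finger_force': 0.0}
[[-0.68, -0.734, 0.0], [-0.734, 0.68, 0.0], [-0.0, 0.0, -1.0]]
units [-0.0005 -0.0027  0.1398] y deg 137.2
```

Call:
servo_tool:
  targets:
    - {"tx": 0,"ty": -0.002,"tz": 0.05,"rx": 0,"ry": 0,"rz": 0,"grip": 0}
    - {"tx": 0,"ty": 0,"tz": 0.05,"rx": 0,"ry": 0,"rz": 0,"grip": 0}
    - {"tx": 0,"ty": 0,"tz": 0.04,"rx": 0,"ry": 0,"rz": 0,"grip": 0}
    - {"tx": 0,"ty": 0,"tz": 0,"rx": 0,"ry": 0,"rz": 0,"grip": -1}
    - {"tx": 0,"ty": 0,"tz": 0,"rx": 0,"ry": 0,"rz": 0,"grip": -1}
    - {"tx": 0,"ty": 0,"tz": 0,"rx": 0,"ry": 0,"rz": 0,"grip": -1}
    - {"tx": 0,"ty": 0,"tz": 0,"rx": 0,"ry": 0,"rz": 0,"grip": -1}
  force: 50

```text
t: 16.98
eef_pos: [0.4642, 0.0281, 0.1464]
orientation: [-0.399, 0.917, -0.0, 0.0]
wrist_force: [-3.4, 3.1, 7.4]
width: 0.0121
finger_force: 54.3
```

Call:
servo_tool:
  targets:
    - {"tx": 0,"ty": 0,"tz": 0,"rx": 0,"ry": 0,"rz": 1,"grip": -1}
    - {"tx": 0,"ty": 0,"tz": 0,"rx": 0,"ry": 0,"rz": 1,"grip": -1}
    - {"tx": 0,"ty": 0,"tz": 0,"rx": 0,"ry": 0,"rz": 1,"grip": -1}
    - {"tx": 0,"ty": 0,"tz": 0,"rx": 0,"ry": 0,"rz": 1,"grip": -1}
    - {"tx": 0,"ty": 0,"tz": 0,"rx": 0,"ry": 0,"rz": 1,"grip": -1}
    - {"tx": 0,"ty": 0,"tz": 0,"rx": 0,"ry": 0,"rz": 0.8,"grip": -1}
    - {"tx": 0,"ty": 0,"tz": 0,"rx": 0,"ry": 0,"rz": 0.8,"grip": -1}
    - {"tx": 0,"ty": 0,"tz": 0,"rx": 0,"ry": 0,"rz": 0.6,"grip": -1}

```text
t: 17.98
eef_pos: [0.4642, 0.0277, 0.1464]
orientation: [0.217, 0.976, -0.0, 0.0]
wrist_force: [-3.6, -0.7, 10.0]
width: 0.0116
finger_force: 63.7
```

```bash
python3 - <<'E'
from h import *
st(); to(.6605,.1445,.146); print(np.round(read_state()['torque'],2))
E
```

```text
{'t': 17.975, 'eef_pos': [0.464, 0.028, 0.146], 'joint_positions': [-0.068, 0.421, 1.853, -0.001, 0.867, -1.201], 'wrist_force': [-3.604, -0.729, 9.97], 'width': 0.012, 'finger_force': 63.662}
[[-0.906, 0.424, 0.001], [0.424, 0.906, -0.001], [-0.001, -0.0, -1.0]]
units [-0.2565  0.378   0.0008] y deg 64.9
[-0.06  0.75  1.44]
```

FR is home. The last one is RL, at about (0.6615, 0.1445), aligned at 151°. I'll check the stand's arm clearance along the way.

Call:
servo_tool:
  targets:
    - {"tx": 0,"ty": 0,"tz": 0,"rx": 0,"ry": 0,"rz": 0,"grip": 0}
    - {"tx": 0,"ty": 0,"tz": 0,"rx": 0,"ry": 0,"rz": 0,"grip": 0}
    - {"tx": 0,"ty": 0,"tz": -0.07,"rx": 0,"ry": 0,"rz": 0,"grip": 0}
    - {"tx": 0,"ty": 0,"tz": -0.07,"rx": 0,"ry": 0,"rz": -1,"grip": 0}
    - {"tx": 0,"ty": 0,"tz": 0,"rx": 0,"ry": 0,"rz": -1,"grip": 0}
    - {"tx": 0,"ty": 0,"tz": 0,"rx": 0,"ry": 0,"rz": -1,"grip": 0}
    - {"tx": 0,"ty": 0,"tz": 0,"rx": 0,"ry": 0,"rz": -1,"grip": 0}
    - {"tx": 0,"ty": 0,"tz": 0,"rx": 0,"ry": 0,"rz": -1,"grip": 0}

```text
t: 18.98
eef_pos: [0.4642, 0.0279, 0.2158]
orientation: [-0.221, 0.975, -0.0, 0.0]
wrist_force: [0.5, -0.5, 0.2]
width: 0.043
finger_force: 0.0
```

Call:
servo_tool:
  targets:
    - {"tx": 0,"ty": 0,"tz": 0,"rx": 0,"ry": 0,"rz": -1,"grip": 0}
    - {"tx": 0,"ty": 0,"tz": 0,"rx": 0,"ry": 0,"rz": -1,"grip": 0}
    - {"tx": 0,"ty": 0,"tz": 0,"rx": 0,"ry": 0,"rz": -1,"grip": 0}
    - {"tx": 0,"ty": 0,"tz": 0,"rx": 0,"ry": 0,"rz": -0.65,"grip": 0}
    - {"tx": 0,"ty": 0,"tz": 0,"rx": 0,"ry": 0,"rz": 0,"grip": 0}

```text
t: 19.6
eef_pos: [0.4642, 0.0279, 0.2158]
orientation: [-0.512, 0.859, -0.0, 0.0]
wrist_force: [-0.4, 0.8, -0.6]
width: 0.0426
finger_force: 0.0
```

```bash
python3 - <<'E'
from h import *
st(); to(.6615,.1445,.216)
print(onz('top',(320,133),.22),onz('top',(352,138),.22))
E
```

```text
{'t': 19.6, 'eef_pos': [0.464, 0.028, 0.216], 'joint_positions': [-0.068, 0.315, 1.771, -0.0, 1.056, -2.715], 'wrist_force': [-0.388, 0.824, -0.589], 'width': 0.043, 'finger_force': 0.0}
[[-0.475, -0.88, 0.0], [-0.88, 0.475, -0.0], [-0.0, -0.0, -1.0]]
units [-3.926e-01 -2.364e-01 -3.000e-04] y deg 151.6
[0.76971313 0.06688248 0.22      ] [0.76107832 0.00926484 0.22      ]
```

Call:
servo_tool:
  targets:
    - {"tx": -0.098,"ty": -0.059,"tz": 0,"rx": 0,"ry": 0,"rz": 0,"grip": 0}
    - {"tx": -0.098,"ty": -0.059,"tz": 0,"rx": 0,"ry": 0,"rz": 0,"grip": 0}
    - {"tx": -0.098,"ty": -0.059,"tz": 0,"rx": 0,"ry": 0,"rz": 0,"grip": 0}
    - {"tx": -0.098,"ty": -0.059,"tz": 0,"rx": 0,"ry": 0,"rz": 0,"grip": 0}
    - {"tx": 0,"ty": 0,"tz": 0,"rx": 0,"ry": 0,"rz": 0,"grip": 0}
    - {"tx": 0,"ty": 0,"tz": 0,"rx": 0,"ry": 0,"rz": 0,"grip": 0}

```text
t: 20.35
eef_pos: [0.6606, 0.1441, 0.2152]
orientation: [-0.512, 0.859, 0.0, -0.001]
wrist_force: [-0.4, -0.5, -0.3]
width: 0.0428
finger_force: 0.0
```

Call:
servo_tool:
  targets:
    - {"tx": 0,"ty": 0,"tz": 0.05,"rx": 0,"ry": 0,"rz": 0,"grip": 0}
    - {"tx": 0,"ty": 0,"tz": 0.05,"rx": 0,"ry": 0,"rz": 0,"grip": 0}
    - {"tx": 0,"ty": 0,"tz": 0.04,"rx": 0,"ry": 0,"rz": 0,"grip": 0}
    - {"tx": 0,"ty": 0,"tz": 0,"rx": 0,"ry": 0,"rz": 0,"grip": -1}
    - {"tx": 0,"ty": 0,"tz": 0,"rx": 0,"ry": 0,"rz": 0,"grip": -1}
    - {"tx": 0,"ty": 0,"tz": 0,"rx": 0,"ry": 0,"rz": 0,"grip": -1}
    - {"tx": 0,"ty": 0,"tz": 0,"rx": 0,"ry": 0,"rz": 0,"grip": -1}
  force: 50

```text
t: 21.22
eef_pos: [0.66, 0.1441, 0.1467]
orientation: [-0.512, 0.859, 0.0, -0.001]
wrist_force: [-7.3, 0.8, -1.6]
width: 0.0116
finger_force: 51.4
```

Gripped. I'll turn about 88° and press slightly into the stop.

Call:
servo_tool:
  targets:
    - {"tx": 0,"ty": 0,"tz": 0,"rx": 0,"ry": 0,"rz": 1,"grip": -1}
    - {"tx": 0,"ty": 0,"tz": 0,"rx": 0,"ry": 0,"rz": 1,"grip": -1}
    - {"tx": 0,"ty": 0,"tz": 0,"rx": 0,"ry": 0,"rz": 1,"grip": -1}
    - {"tx": 0,"ty": 0,"tz": 0,"rx": 0,"ry": 0,"rz": 1,"grip": -1}
    - {"tx": 0,"ty": 0,"tz": 0,"rx": 0,"ry": 0,"rz": 1,"grip": -1}
    - {"tx": 0,"ty": 0,"tz": 0,"rx": 0,"ry": 0,"rz": 1,"grip": -1}
    - {"tx": 0,"ty": 0,"tz": 0,"rx": 0,"ry": 0,"rz": 1,"grip": -1}

```text
t: 22.1
eef_pos: [0.6597, 0.1443, 0.1467]
orientation: [0.076, 0.997, -0.0, -0.001]
wrist_force: [-8.3, 2.2, 0.2]
width: 0.012
finger_force: 51.5
```

Call:
servo_tool:
  targets:
    - {"tx": 0,"ty": 0,"tz": 0,"rx": 0,"ry": 0,"rz": 0.6,"grip": -1}
    - {"tx": 0,"ty": 0,"tz": 0,"rx": 0,"ry": 0,"rz": 0.6,"grip": -1}
    - {"tx": 0,"ty": 0,"tz": 0,"rx": 0,"ry": 0,"rz": 0.5,"grip": -1}
    - {"tx": 0,"ty": 0,"tz": 0,"rx": 0,"ry": 0,"rz": 0,"grip": -1}

```text
t: 22.6
eef_pos: [0.6597, 0.1444, 0.1467]
orientation: [0.22, 0.975, -0.0, -0.001]
wrist_force: [-7.8, 2.4, 0.8]
width: 0.0116
finger_force: 60.0
```

```bash
python3 - <<'E'
from h import *
st(); to(.45,.35,.3); print(np.round(read_state()['torque'],2))
E
```

```text
{'t': 22.6, 'eef_pos': [0.66, 0.144, 0.147], 'joint_positions': [0.127, 0.666, 1.319, 0.0, 1.158, -1.0], 'wrist_force': [-7.813, 2.447, 0.824], 'width': 0.012, 'finger_force': 60.017}
[[-0.903, 0.429, -0.002], [0.429, 0.903, -0.0], [0.002, -0.001, -1.0]]
units [ 0.556   0.191  -0.3057] y deg 64.6
[0.34 1.52 1.38]
```

Home (1.4 N m). I'll release, retreat up and aside, and verify.

Call:
servo_tool:
  targets:
    - {"tx": 0,"ty": 0,"tz": 0,"rx": 0,"ry": 0,"rz": 0,"grip": 0}
    - {"tx": 0,"ty": 0,"tz": 0,"rx": 0,"ry": 0,"rz": 0,"grip": 0}
    - {"tx": 0,"ty": 0,"tz": -0.1,"rx": 0,"ry": 0,"rz": 0,"grip": 0}
    - {"tx": 0,"ty": 0,"tz": -0.1,"rx": 0,"ry": 0,"rz": 0,"grip": 0}
    - {"tx": 0.05,"ty": 0,"tz": -0.1,"rx": 0,"ry": 0,"rz": 0,"grip": 0}
    - {"tx": 0.1,"ty": 0.03,"tz": 0,"rx": 0,"ry": 0,"rz": 0,"grip": 0}
    - {"tx": 0.1,"ty": 0.05,"tz": 0,"rx": 0,"ry": 0,"rz": 0,"grip": 0}
    - {"tx": 0.1,"ty": 0.05,"tz": 0,"rx": 0,"ry": 0,"rz": 0,"grip": 0}

```text
t: 23.6
eef_pos: [0.53, 0.2789, 0.2965]
orientation: [0.22, 0.975, 0.0, 0.001]
wrist_force: [1.9, 1.2, 0.2]
width: 0.0427
finger_force: 0.0
```

Call:
servo_tool:
  targets:
    - {"tx": 0.03,"ty": 0.11,"tz": 0,"rx": 0,"ry": 0,"rz": 0,"grip": 0}
    - {"tx": 0.03,"ty": 0.11,"tz": 0,"rx": 0,"ry": 0,"rz": 0,"grip": 0}
    - {"tx": 0.03,"ty": 0.11,"tz": 0,"rx": 0,"ry": 0,"rz": 0,"grip": 0}
    - {"tx": 0,"ty": 0,"tz": 0,"rx": 0,"ry": 0,"rz": 0,"grip": 0}
    - {"tx": 0,"ty": 0,"tz": 0,"rx": 0,"ry": 0,"rz": 0,"grip": 0}

```text
t: 24.22
eef_pos: [0.5611, 0.446, 0.2958]
orientation: [0.22, 0.976, -0.0, 0.0]
wrist_force: [-0.5, -1.3, 0.2]
width: 0.0425
finger_force: 0.0
```

```bash
python3 - <<'E'
from h import *
st()
im=camera('top'); hsv=cv2.cvtColor(im,cv2.COLOR_BGR2HSV); m=((hsv[...,0]<8)|(hsv[...,0]>172))&(hsv[...,1]>150)&(hsv[...,2]>70)
n,lab,s,cen=cv2.connectedComponentsWithStats(m.astype(np.uint8))
for i in range(1,n):
    if s[i,4]>25:
        ys,xs=np.where(lab==i); w=np.array([onz('top',(x,y),.147)[:2] for x,y in zip(xs,ys)]); mu=w.mean(0); u=np.linalg.svd(w-mu)[2][0]; print(s[i,4],mu.round(4),round(np.degrees(np.arctan2(u[1],u[0])),1))
cv2.imwrite('pics/p4.png',np.hstack([cv2.resize(im[100:360,180:450],None,fx=1.5,fy=1.5),cv2.resize(camera('scene')[120:380,220:450],None,fx=1.5,fy=1.5)]))
E
```

```text
{'t': 24.225, 'eef_pos': [0.561, 0.446, 0.296], 'joint_positions': [0.589, 0.599, 1.023, -0.0, 1.52, -0.539], 'wrist_force': [-0.487, -1.298, 0.212], 'width': 0.043, 'finger_force': 0.0}
[[-0.903, 0.429, 0.0], [0.429, 0.903, -0.0], [-0.0, -0.0, -1.0]]
94 [0.665  0.1437] 158.4
108 [ 0.5989 -0.0233] 157.0
107 [0.5343 0.1948] 157.4
112 [0.4692 0.0276] 158.5
```

View pics/p4.png

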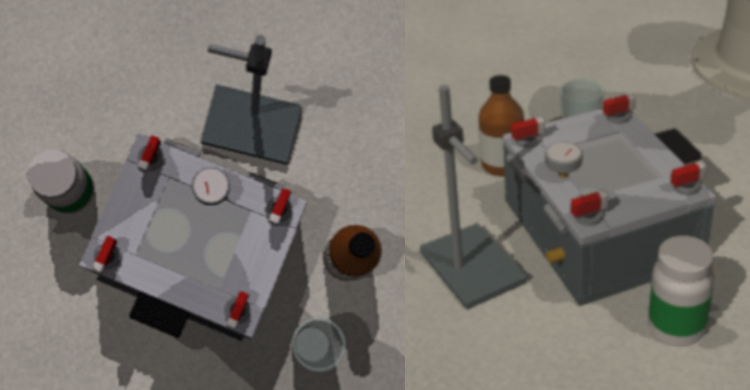

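All four knobs are parallel at 157–158°, with their white ends towards the front. The lid is flat and the bystanders haven't moved.

```bash
python3 -c "
from plant import hand_in
print(hand_in())"
```

```text
the job is handed in; nothing more can be done
None
```

The lid is shut and all four bolts are at their end stops, tightened crosswise (FL, RR, FR, RL). The bystanders look unmoved, and the job was handed in at about 24 s; the hand-in returned no verdict.

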